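Clamp the filter cassette with the ratchet screw

TASK

Push the filter cassette fully home against the back stop of the screw clamp. Then turn the ratchet handle clockwise (seen from above) so that the spindle comes down on the cassette, and keep turning until the ratchet slips by a quarter to half a turn, no more. Leave the cassette clamped at the stop, take the hand away, and do not shift the bottle, the beaker or the tube rack.

Things in the scene. Friction and masses are not known exactly. Their poses are not given: they have to be found in the camera images.
- clamp: Grey C-frame screw clamp, fixed. Origin on the bench straight below the spindle axis, z up; its throat opens to its own -x, the robot's side. Base plate 320 (x from -200 to +120) x 150 x 20 mm high. At the back a column 80 mm wide: its front face, the back stop, is at x = +70 mm. An arm 56 mm wide reaches forward over the throat to x = -30 mm, between z = 118 and 150 mm
- home (a point): Point on the clamp where the cassette's centre lies when fully home: 25 mm in front of the spindle axis, 50 mm above the bench; axes as the clamp's. Two aluminium guide rails on the base plate, 100 mm apart inside, 14 mm high, lead the cassette straight along x to the stop
- cassette_mid (a point): Centre (half-way up) of the loose filter cassette: white plates between two steel plates, 190 (x, along the clamp's x) x 96 x 60 mm high, about 0.7 kg. It starts on the base plate (underside 20 mm above the bench) between the rails, 25 to 60 mm short of home. Push its front end, 95 mm from the centre; home, that end is 120 mm in front of the spindle axis. It slides against about 4 to 12 N
- spindle (a joint): Travel of the spindle downward in m: 0 fully raised, the underside of its round foot (44 mm across) then 112 mm above the bench; it starts at 0 to 0.020. The cassette's top is 80 mm above the bench, so the foot meets it at about 0.032. It sinks 4 mm for each rad that the thimble turns clockwise; the screw stays where it is left
- ratchet (a joint): Rad that the handle has slipped clockwise on the thimble sleeve below it; 0 at the start. Both turn together (about 0.13 N m) until the foot is tight on the cassette; then the ratchet slips at about 0.24 N m, so that the push felt near the bar's end while it moves grows from about 2.5 to 5 N. Turning anticlockwise raises the spindle again
- bar_mid (a point): Centre of the ratchet handle's level cross bar, on the spindle axis: a steel rod 12 mm thick through a knurled cap 44 mm across that reaches 18 mm above and below the rod; under the cap a thimble sleeve 38 mm across. 246 mm above the bench with the spindle raised; it sinks with the spindle
- bar_end (a point): Centre of the 20 mm black ball at one end of the cross bar, 62 mm from the spindle axis (an equal ball is at the other end). The bar starts at any of many angles and turns without end. Fingers may push it from the side, reaching 15 mm below the rod: below it is nothing until the arm's top, 150 mm above the bench
- bottle: bystander: white closed bottle 70 mm across, 150 mm high, origin under its centre
- beaker: bystander: open glass beaker 72 mm across, 90 mm high, origin under its centre
- rack: bystander: green tube rack 70 x 130 mm (its y is long), 64 mm high with capped tubes, origin under its centre
Mind the look-alikes: they are no part of the job. Leave any orange or purple look-alike of the part that bears cassette_mid alone.

How it is judged:
On the way, in this order (a step that is already met when the one before it is completed fails the run):
1. the cassette is home against the back stop while the spindle is still clear of it (x of cassette_mid in the frame of home above -0.005 m and contact force between spindle and cassette below 0.5 N), for 0.1 s.
2. the ratchet has slipped at least a sixth of a turn with the spindle tight on the cassette (value of joint ratchet above 1 rad and contact force between spindle and cassette above 12 N), for 0.1 s.
At the end, for the whole second after the job is handed in: The cassette is at the back stop (its centre less than 5 mm short of home) and at rest, the spindle presses on it with more than 12 N, and the ratchet has slipped between 1.0 and 3.8 rad in all (a quarter to half a turn, with some margin) (all of step 2 and x of cassette_mid in the frame of home above -0.005 m and value of joint ratchet below 3.8 rad and linear speed of cassette below 0.01 m/s); the robot touches nothing.
It fails at once if the ratchet slips well over half a turn (value of joint ratchet above 3.8 rad).
It fails at once if the bottle is moved more than 20 mm (distance of bottle from where it was at the start of the episode above 0.02 m).
It fails at once if the beaker is moved more than 20 mm (distance of beaker from where it was at the start of the episode above 0.02 m).
It fails at once if the tube rack is moved more than 20 mm (distance of rack from where it was at the start of the episode above 0.02 m).
It also fails if it takes over 53 s, if anything falls off the work surface, if the arm or the gripper's body presses on something with over 40 N, if the wrist force passes 120 N, or if a joint passes its speed limit or range.

ROBOT

A 7-joint arm with a two-finger parallel gripper is mounted at the origin on the work surface. World frame = base frame: x ahead of the robot, y to its left, z up, the work surface at z = 0. Lengths are in m, angles in rad, forces in N, time in s.
With the tool pointing down it reaches from about 0.4 to 0.925 m from the base axis. Payload 4.1 kg.
Tool frame: the origin (TCP) lies midway between the tips of the shut fingers; the grasp point (between the pads) lies 19 mm behind it; z points along the fingers, y is the direction in which the jaws open and shut (so a half turn about z gives the same grasp; the last joint's range is limited). The gripper opens to 85 mm and grips with 20 to 120 N. Pads are 22 mm wide; open, the fingers measure 114 mm over their backs; the gripper's body (76 mm by 85 mm) begins 54 mm behind the grasp point. The pads swing forward as they close: fully open they stand 13 mm farther back than shut.
Start: joints at [-1.281, 0.398, 0.045, 1.537, -0.019, 1.207, -0.051], TCP at [0.246, 0.602, 0.231] pointing down, gripper open.
Joint ranges: [-2.82, 2.82], [-0.49, 2.23], [-1.37, 1.46], [0, 2.46], [-1.36, 4.5], [0.23, 2], [-2.94, 2.94]. Speed limits (rad/s): [2.57, 2.57, 3.14, 3.14, 3.14, 3.14, 3.14].

INTERFACE

Orientations are given as a unit quaternion [w, x, y, z].
In Python, from rig import bot gives the robot as it stands.
- The arm moves only by the shell command python3 -m pendant 'ROWS' [OPENING] [FORCE]. ROWS is JSON, a list of rows, each an object with "linear": the shift along the tool's x, y, z in cm, a list of three; "rotation": the turn, a rotation vector about the tool's x, y, z in units of 5 degrees (1.0 is 5 degrees), a list of three. A call has 1 to 5 rows; each row shifts and turns the pose as measured when the row begins, along the tool's axes as they then stand; what a row does not reach is not made up. A row lasts 1/10 s, in which the tool goes at most 50 mm and 8.59 degrees, less where a joint would pass 70% of its speed; a pose out of reach is approached as far as the arm can. A call with a gripper value outside its range is refused whole. OPENING is the closure in counts, from 0 (fully open) to 255 (shut), set as the call begins (- or left out, the last holds). The fingers move at their own pace and stop on an object; FORCE is the grip in N (left out, the last holds). Time passes only in rows, so rows that do not move let the fingers close. It gives the time, the measured TCP pose, the force and the opening at its end, in the units of the state.
- bot.observe(): the state, without advancing time (a new reading comes with each control period).
- bot.camera(name): name is "scene" or "side" or "wrist"; returns a dict with "frame" (480x640x3 uint8, red, green, blue), "range_z" (480x640 float32, m along the optical axis (not along the pixel's ray), 0 where there is no reading), "intrinsics" (3x3 intrinsics, pixels), "xyz" and "rotation" of the camera in the world. Camera axes: x right, y down, z forward; pixel columns grow to the right and rows downward; lengths in m; the calibration is good to about 2 mm. A picture is of the moment at which its call begins.
- bot.sign_off(): hands the job in, once; it reports no verdict.
The state is a dict: "t": time; "qpos": joint angles; "dq": joint speeds; "effort": joint torques, N m; "ee_pos": TCP position; "ee_rot": TCP orientation; "force": force on the tool from outside, world axes, zero at the start; "ft_torque": the same for the moment, N m; "width": opening from 0.0 (shut) to 1.0 (fully open).
Only numpy, scipy, OpenCV 4.12 (cv2) and the standard library are available. Lean on these libraries where they do the work, as an engineer would, in place of code of your own. Each camera call takes 0.05 s, during which the arm holds its last target.

## Working session

There is one attempt and no reset: what is moved stays moved. The work goes in short steps, Python scripts to look and compute and a shell command to move; the robot and the scene stay as the last step left them, time stands still between calls to the robot, and variables do not carry over. Pictures are saved under pics/ and viewed, and the job is handed in when it is done.

```bash
ls; mkdir -p pics; python3 - <<'E'
from rig import bot
import cv2,numpy as np
s=bot.observe();print({k:np.round(v,3).tolist() for k,v in s.items()})
for n in("scene","side"):
    c=bot.camera(n);cv2.imwrite(f"pics/{n}0.png",c["frame"][:,:,::-1]);np.savez(f"{n}0.npz",**c)
    print(n,c["intrinsics"].tolist(),np.round(c["xyz"],3),np.round(c["rotation"],3).tolist())
E
```

```text
pics
{'t': 0.0, 'qpos': [-1.281, 0.399, 0.045, 1.538, -0.019, 1.207, -0.051], 'dq': [0.0, -0.0, 0.0, 0.0, 0.001, 0.0, 0.0], 'effort': [-0.001, -47.512, 1.365, -25.422, 0.012, 0.01, -0.0], 'ee_pos': [0.246, 0.601, 0.23], 'ee_rot': [-0.0, 0.193, 0.981, -0.001], 'force': [1.548, 0.115, -0.355], 'ft_torque': [0.006, -0.035, -0.005], 'width': 0.999}
scene [[451.9249543255743, 0.0, 316.5911099262919], [0.0, 451.9249543255743, 237.01676305170594], [0.0, 0.0, 1.0]] [ 1.31  -0.368  0.913] [-0.358, 0.779, 0.462, -0.226]
side [[506.42118676116115, 0.0, 323.26483953208583], [0.0, 506.42118676116115, 246.85045650933114], [0.0, 0.0, 1.0]] [ 0.486 -0.719  0.845] [-0.4, 0.916, -0.024, 0.003]
```

View pics/scene0.png

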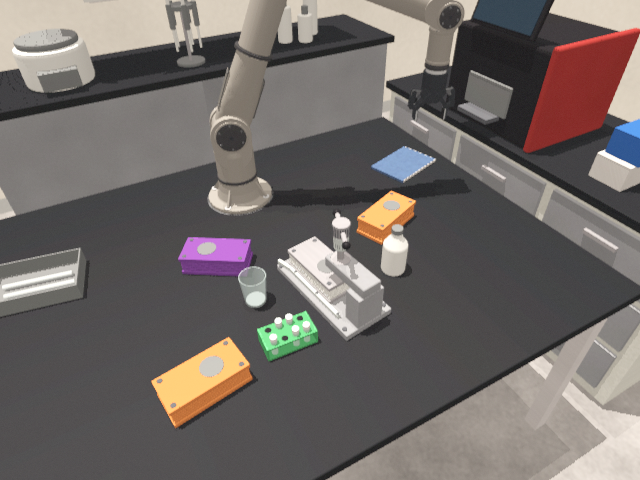

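View pics/side0.png

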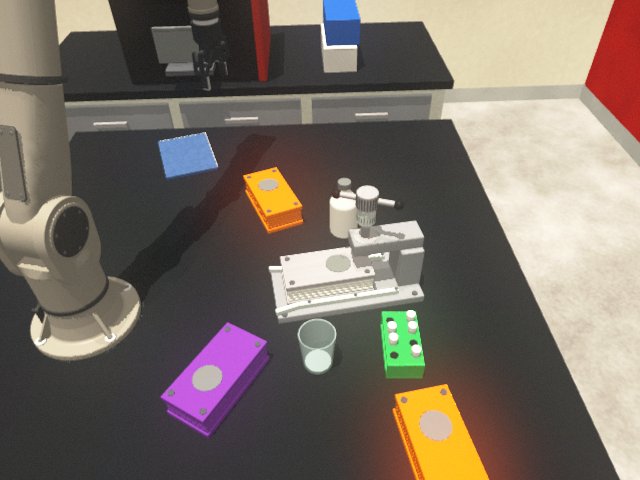

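The white cassette in the clamp is at scene (320,262) and side (325,275). The look-alikes are orange at scene (387,217) and (203,380), and purple at (216,256). I choose the white one because it lies in the grey clamp. The bottle is at scene (395,252), the beaker at (254,288) and the rack at (288,335).

```bash
cat > h.py <<'E'
import numpy as np,cv2
from scipy.spatial.transform import Rotation as R
def rot(q): return R.from_quat([q[1],q[2],q[3],q[0]]).as_matrix()
def cloud(c):
    K=c["intrinsics"];d=c["range_z"];v,u=np.mgrid[:480,:640]
    p=np.stack([(u-K[0,2])/K[0,0]*d,(v-K[1,2])/K[1,1]*d,d],-1)
    w=p@rot(c["rotation"]).T+c["xyz"]; w[d<=0]=np.nan; return w
def ray(c,u,v,z):
    K=c["intrinsics"];r=rot(c["rotation"])@np.array([(u-K[0,2])/K[0,0],(v-K[1,2])/K[1,1],1]);o=c["xyz"]
    return o+r*(z-o[2])/r[2]
def proj(c,p):
    q=(np.asarray(p)-c["xyz"])@rot(c["rotation"]);K=c["intrinsics"]
    return K[0,0]*q[...,0]/q[...,2]+K[0,2],K[1,1]*q[...,1]/q[...,2]+K[1,2]
E
python3 - <<'E'
from h import *
for n,(u0,u1,v0,v1) in dict(scene=(265,395,200,335),side=(262,430,175,322)).items():
    c=dict(np.load(n+"0.npz"));w=cloud(c)[v0:v1,u0:u1].reshape(-1,3);f=c["frame"][v0:v1,u0:u1].reshape(-1,3).astype(int)
    grey=(f.max(1)-f.min(1)<40)&(f.max(1)>60)
    print(n,"bench z",np.nanmedian(w[f.max(1)<35][:,2]))
    for a,b in((.012,.026),(.074,.086),(.143,.157),(.2,.27)):
        m=grey&(w[:,2]>a)&(w[:,2]<b);p=w[m]
        if len(p)<5: print(a,len(p));continue
        r=cv2.minAreaRect((p[:,:2]*1000).astype(np.float32));print(a,len(p),np.round(p.mean(0),4),r)
    im=c["frame"][v0:v1,u0:u1,::-1];cv2.imwrite(f"pics/crop_{n}.png",cv2.resize(im,None,fx=4,fy=4,interpolation=cv2.INTER_CUBIC))
E
```

```text
scene bench z nan
0.012 1322 [0.6174 0.0246 0.0199] ((434.8392333984375, 53.432769775390625), (552.9005737304688, 413.5963439941406), 35.49110794067383)
0.074 1468 [0.5309 0.0412 0.08  ] ((559.89697265625, 70.22575378417969), (296.06134033203125, 250.56719970703125), 37.02429962158203)
0.143 1025 [0.6535 0.067  0.15  ] ((635.4891967773438, 147.70159912109375), (149.53514099121094, 226.3343963623047), 6.907303333282471)
0.2 539 [0.6081 0.0535 0.2472] ((600.9790649414062, 59.57399368286133), (42.75284957885742, 138.24496459960938), 57.52928161621094)
side bench z nan
0.012 2647 [0.5719 0.026  0.0203] ((549.584228515625, 112.90293884277344), (322.1725158691406, 273.7427978515625), 8.214509010314941)
0.074 3051 [0.5219 0.0467 0.0806] ((533.3917846679688, 79.63531494140625), (276.33056640625, 283.9441223144531), 31.676774978637695)
0.143 1451 [0.6386 0.0752 0.1502] ((630.280517578125, 155.37112426757812), (150.08328247070312, 242.16859436035156), 8.196319580078125)
0.2 1058 [0.5963 0.0515 0.2445] ((598.9021606445312, 58.092857360839844), (45.46565246582031, 136.6865997314453), 57.80472183227539)
  return np.nanmean(a, axis, out=out, keepdims=keepdims)
```

View pics/crop_scene.png

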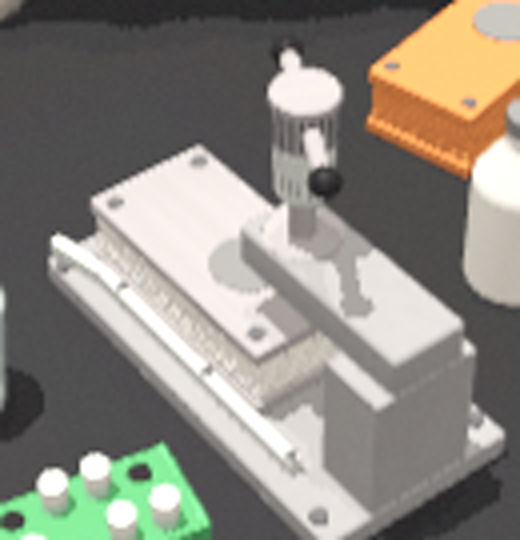

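View pics/crop_side.png

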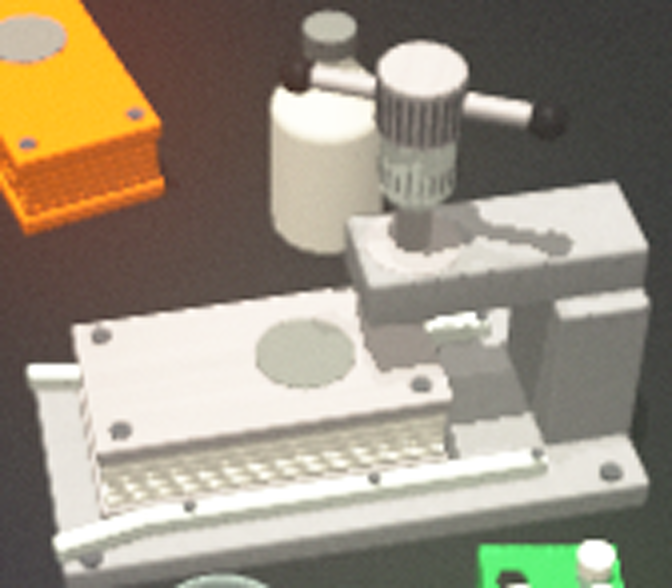

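The close crops show the white cassette between the rails, short of the back stop. The cap sits above the arm, and the bar has two black balls, at scene crop (287,50) and (323,180). Next I fit the poses using cleaned clusters.

```bash
python3 - <<'E'
from h import *
for n,(u0,u1,v0,v1) in dict(scene=(265,395,200,335),side=(262,430,175,322)).items():
    c=dict(np.load(n+"0.npz"));W=cloud(c);f=c["frame"].astype(int)
    sat=f.max(2)-f.min(2)
    box=np.zeros((480,640),bool);box[v0:v1,u0:u1]=1
    for nm,a,b in(("base",.015,.025),("cas",.076,.085),("arm",.146,.154)):
        m=(box&(sat<45)&(f.max(2)>50)&(W[...,2]>a)&(W[...,2]<b)).astype(np.uint8)
        k,l,st,_=cv2.connectedComponentsWithStats(m)
        for i in np.argsort(-st[1:,4])[:2]+1:
            if st[i,4]<150: continue
            p=W[l==i];r=cv2.minAreaRect((p[:,:2]*1000).astype(np.float32))
            print(n,nm,st[i].tolist(),np.round(p.mean(0),3),np.round(cv2.boxPoints(r),0).tolist(),np.round(r[2],1))
    # cap top
    m=box&(sat<45)&(W[...,2]>.235)&(W[...,2]<.30)
    z=W[m][:,2];print("ztop",np.percentile(z,[50,90,99]))
    zt=np.percentile(z,90)
    mm=m&(abs(W[...,2]-zt)<.004);p=W[mm];print("cap",mm.sum(),p.mean(0),cv2.minEnclosingCircle((p[:,:2]*1000).astype(np.float32)))
    # balls
    m=box&(f.max(2)<60)&(W[...,2]>.19)
    k,l,st,ce=cv2.connectedComponentsWithStats(m.astype(np.uint8))
    for i in range(1,k):
        if st[i,4]>8: print("ball",st[i],ce[i],W[l==i].mean(0))
E
```

```text
scene base [277, 265, 114, 70, 1139] [0.623 0.017 0.02 ] [[393.0, 103.0], [416.0, -47.0], [732.0, 2.0], [709.0, 151.0]] 8.7
scene cas [288, 237, 56, 54, 1266] [0.512 0.034 0.08 ] [[418.0, 83.0], [431.0, -15.0], [623.0, 10.0], [610.0, 108.0]] 7.4
scene arm [325, 251, 56, 42, 940] [0.655 0.064 0.15 ] [[568.0, 84.0], [575.0, 27.0], [724.0, 47.0], [716.0, 104.0]] 7.7
ztop [0.25321723 0.26290264 0.26426859]
cap 178 [0.60195915 0.05799245 0.2620792 ] ((600.59228515625, 57.48042678833008), 22.83245277404785)
ball [343 243   7   7  29] [346.17241379 246.34482759] [0.66450532 0.03545364 0.24834783]
side base [277, 252, 148, 68, 1980] [0.604 0.018 0.02 ] [[409.0, -36.0], [497.0, -160.0], [754.0, 23.0], [666.0, 147.0]] 35.5
side base [270, 271, 18, 37, 389] [0.411 0.04  0.021] [[391.0, 93.0], [408.0, -14.0], [432.0, -11.0], [415.0, 97.0]] 8.8
side cas [280, 246, 95, 44, 2745] [0.513 0.042 0.081] [[417.0, 83.0], [432.0, -16.0], [620.0, 12.0], [605.0, 111.0]] 8.5
side arm [349, 220, 76, 28, 1245] [0.645 0.062 0.151] [[565.0, 84.0], [573.0, 25.0], [722.0, 46.0], [713.0, 105.0]] 8.2
ztop [0.25117954 0.26317545 0.26444008]
cap 261 [0.59828984 0.05746377 0.26243877] ((599.546875, 59.137630462646484), 23.60150146484375)
ball [395 205   8   5  24] [399.04166667 207.25      ] [0.65702529 0.03072054 0.24350629]
```

```bash
cat > go.py <<'E'
import sys
from h import *
from rig import bot
s=bot.observe();Rm=rot(s["ee_rot"]);p=s["ee_pos"]
EX=np.array([np.cos(.143),np.sin(.143),0]);EY=np.array([-EX[1],EX[0],0]);O=np.array([.600,.058,0])
def rep(T=None):
    l=[(p-O)@EX,(p-O)@EY]
    print("t",round(float(s["t"]),2),"p",np.round(p,4),"local mm",np.round(np.array(l)*1000,1),"F",np.round(s["force"],2),"yaw",np.round(np.degrees(np.arctan2(Rm[1,0],Rm[0,0])),1),"z",np.round(Rm[:,2],3),"q7",np.round(s["qpos"][6],2))
    if T is not None: print("to target, tool cm",np.round(Rm.T@(np.array(T)-p)*100,2))
if __name__=="__main__":
    rep([float(x) for x in sys.argv[1:4]] if len(sys.argv)>3 else None)
E
python3 -m pendant '[{"linear":[0,0,0],"rotation":[0,0,-1.55]},{"linear":[0,0,0],"rotation":[0,0,-1.55]},{"linear":[0,0,0],"rotation":[0,0,-1.55]},{"linear":[0,0,0],"rotation":[0,0,-1.5]}]' 255; python3 go.py .43 .2 .231
```

```text
t: 0.5
ee_pos: [0.2454, 0.5995, 0.2276]
ee_rot: [-0.001, -0.084, 0.996, -0.003]
force: [0.5, -0.1, 0.4]
width: 0.329
t 0.5 p [0.2454 0.5995 0.2276] local mm [-273.8  586.5] F [ 0.5  -0.05  0.38] yaw -170.3 z [-0.002 -0.007 -1.   ] q7 0.47
to target, tool cm [-11.48 -42.48  -0.1 ]
```

```bash
python3 -m pendant '[{"linear":[-1.1,-4.2,0],"rotation":[0,0,0]},{"linear":[-1.1,-4.2,0],"rotation":[0,0,0]},{"linear":[-1.1,-4.2,0],"rotation":[0,0,0]},{"linear":[-1.1,-4.2,0],"rotation":[0,0,0]},{"linear":[-1.1,-4.2,0],"rotation":[0,0,0]}]'; python3 -m pendant '[{"linear":[-1.1,-4.2,0],"rotation":[0,0,0]},{"linear":[-1.1,-4.2,0],"rotation":[0,0,0]},{"linear":[-1.1,-4.2,0],"rotation":[0,0,0]},{"linear":[-1.1,-4.2,0],"rotation":[0,0,0]},{"linear":[-1.1,-4.2,0],"rotation":[0,0,0]}]';  python3 go.py .405 .032 .16
```

```text
t: 1.0
ee_pos: [0.3322, 0.4011, 0.2244]
ee_rot: [-0.004, -0.093, 0.996, -0.003]
force: [0.9, 0.1, 0.9]
width: 0.0
t: 1.5
ee_pos: [0.4264, 0.1949, 0.2239]
ee_rot: [-0.005, -0.093, 0.996, -0.004]
force: [0.8, 0.1, -0.3]
width: -0.001
t 1.5 p [0.4264 0.1949 0.2239] local mm [-152.3  160.3] F [ 0.84  0.14 -0.3 ] yaw -169.3 z [-0.009 -0.009 -1.   ] q7 1.25
to target, tool cm [  5.05 -15.57   6.55]
```

```bash
python3 -m pendant '[{"linear":[1.1,-3.9,1],"rotation":[0,0,0.25]},{"linear":[1.3,-3.9,1],"rotation":[0,0,0.25]},{"linear":[1.3,-3.9,1],"rotation":[0,0,0]},{"linear":[1.3,-3.9,1],"rotation":[0,0,0]}]';  python3 go.py .405 .030 .05
```

```text
t: 1.9
ee_pos: [0.4033, 0.0254, 0.185]
ee_rot: [-0.002, -0.069, 0.998, -0.004]
force: [0.6, 0.4, 0.4]
width: 0.003
t 1.9 p [0.4033 0.0254 0.185 ] local mm [-199.4   -4.3] F [0.65 0.44 0.38] yaw -172.1 z [-0.004 -0.008 -1.   ] q7 1.53
to target, tool cm [-0.3   0.53 13.49]
```

```bash
python3 - <<'E'
from rig import bot
import cv2
for n in("side","scene"):
    c=bot.camera(n);f=c["frame"][150:330,220:460] if n=="side" else c["frame"][150:330,220:460]
    cv2.imwrite(f"pics/{n}1.png",cv2.resize(f[:,:,::-1],None,fx=3,fy=3))
E
```

```text
(no output)
```

View pics/side1.png

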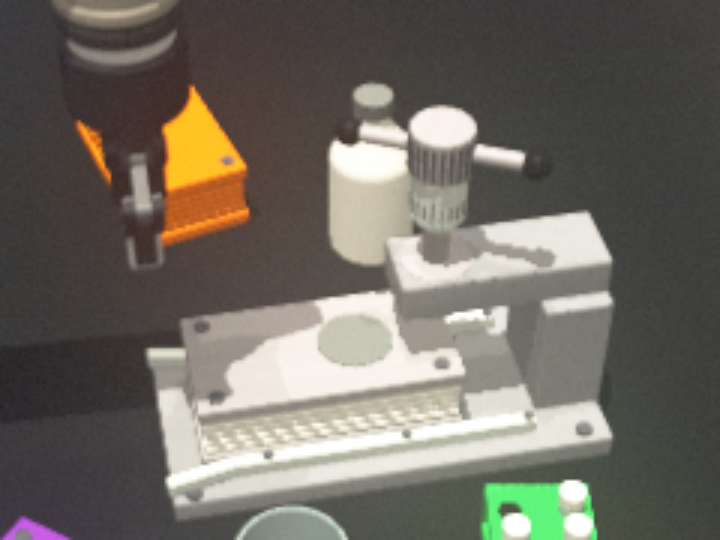

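The shut fingers, with tip at crop (147,265), are above and in front of the cassette's front end (185,330). Next I descend.

```bash
python3 -m pendant '[{"linear":[0,0.2,3.5],"rotation":[0,0,0]},{"linear":[0,0.2,3.5],"rotation":[0,0,0]},{"linear":[0,0.1,3],"rotation":[0,0,0]},{"linear":[0,0,2.5],"rotation":[0,0,0]}]';  python3 go.py .469 .0395 .05
```

```text
t: 2.4
ee_pos: [0.4042, 0.0268, 0.0588]
ee_rot: [0.002, -0.062, 0.998, -0.002]
force: [0.5, 0.2, 0.0]
width: -0.005
t 2.4 p [0.4042 0.0268 0.0588] local mm [-198.3   -3. ] F [0.54 0.21 0.01] yaw -172.9 z [ 0.004 -0.004 -1.   ] q7 1.63
to target, tool cm [-6.59  0.46  0.9 ]
```

```bash
python3 -m pendant '[{"linear":[-1,0.1,0.4],"rotation":[0,0,0]},{"linear":[-1,0.1,0],"rotation":[0,0,0]},{"linear":[-1,0,0],"rotation":[0,0,0]},{"linear":[-1,0,0],"rotation":[0,0,0]}]';  python3 go.py .469 .0395 .055;python3 -m pendant '[{"linear":[-1,0,0],"rotation":[0,0,0]},{"linear":[-1,0,0],"rotation":[0,0,0]}]';  python3 go.py .469 .0395 .055
```

```text
t: 2.8
ee_pos: [0.4354, 0.0342, 0.0516]
ee_rot: [-0.011, -0.063, 0.998, -0.003]
force: [-2.6, -0.2, -0.5]
width: -0.004
t 2.8 p [0.4354 0.0342 0.0516] local mm [-1.663e+02 -1.000e-01] F [-2.55 -0.16 -0.53] yaw -172.8 z [-0.022 -0.007 -1.   ] q7 1.66
to target, tool cm [-3.39  0.1  -0.41]
t: 3.0
ee_pos: [0.4561, 0.0376, 0.0519]
ee_rot: [-0.012, -0.064, 0.998, -0.003]
force: [-2.4, -0.4, -1.8]
width: 0.001
t 3.0 p [0.4561 0.0376 0.0519] local mm [-145.3    0.4] F [-2.37 -0.36 -1.84] yaw -172.7 z [-0.024 -0.007 -1.   ] q7 1.67
to target, tool cm [-1.29  0.02 -0.34]
```

```bash
python3 -m pendant '[{"linear":[-0.7,0,0],"rotation":[0,0,0]},{"linear":[-0.5,0,0],"rotation":[0,0,0]}]';  python3 go.py; python3 -m pendant '[{"linear":[-0.6,0,0],"rotation":[0,0,0]}]';  python3 go.py;python3 -m pendant '[{"linear":[-0.6,0,0],"rotation":[0,0,0]}]';  python3 go.py;
```

```text
t: 3.2
ee_pos: [0.4681, 0.0394, 0.052]
ee_rot: [-0.014, -0.064, 0.998, -0.003]
force: [-14.9, -2.4, 9.8]
width: 0.0
t 3.2 p [0.4681 0.0394 0.052 ] local mm [-133.2    0.4] F [-14.91  -2.38   9.84] yaw -172.7 z [-0.028 -0.007 -1.   ] q7 1.67
t: 3.3
ee_pos: [0.4677, 0.0394, 0.0513]
ee_rot: [-0.022, -0.064, 0.998, -0.003]
force: [-20.7, -2.5, 16.0]
width: 0.0
t 3.3 p [0.4677 0.0394 0.0513] local mm [-133.6    0.4] F [-20.72  -2.52  16.03] yaw -172.7 z [-0.043 -0.008 -0.999] q7 1.68
t: 3.4
ee_pos: [0.4673, 0.0393, 0.0506]
ee_rot: [-0.029, -0.063, 0.998, -0.003]
force: [-16.9, -2.4, 13.3]
width: -0.003
t 3.4 p [0.4673 0.0393 0.0506] local mm [-134.     0.4] F [-16.94  -2.43  13.34] yaw -172.7 z [-0.058 -0.009 -0.998] q7 1.68
```

The arm stopped firmly at the expected home position. Next I back off, lift and check in the camera.

```bash
python3 -m pendant '[{"linear":[2,0,0],"rotation":[0,-0.6,0]},{"linear":[1,0,-2],"rotation":[0,0,0]},{"linear":[0,0,-5],"rotation":[0,0,0]},{"linear":[0,0,-5],"rotation":[0,0,0]},{"linear":[0,0,-5],"rotation":[0,0,0]}]';  python3 go.py
cat > look.py <<'E'
import sys
from h import *
from rig import bot
tag=sys.argv[1]
EX=np.array([np.cos(.143),np.sin(.143)]);EY=np.array([-EX[1],EX[0]]);O=np.array([.600,.058])
for n,(u0,u1,v0,v1) in dict(scene=(265,395,190,335),side=(262,430,165,322)).items():
    c=bot.camera(n);W=cloud(c);f=c["frame"].astype(int);sat=f.max(2)-f.min(2)
    box=np.zeros((480,640),bool);box[v0:v1,u0:u1]=1
    L=np.stack([(W[...,:2]-O)@EX,(W[...,:2]-O)@EY],-1)*1000
    m=(box&(sat<45)&(f.max(2)>50)&(abs(W[...,2]-.08)<.005)&(abs(L[...,1])<55)).astype(np.uint8)
    k,l,st,_=cv2.connectedComponentsWithStats(m);i=1+np.argmax(st[1:,4]);p=L[l==i];print(n,"cassette x local",np.percentile(p[:,0],[.5,2,99]).round(1))
    r=np.hypot(L[...,0],L[...,1])
    m=box&(sat<45)&(f.max(2)>90)&(r<24)&(W[...,2]>.2)&(W[...,2]<.29)
    z=W[m][:,2]; print(" cap z",np.percentile(z,[75,90,95]).round(4) if len(z) else None)
    m=box&(r>30)&(r<85)&(W[...,2]>.195)&(W[...,2]<.275)
    k,l,st,ce=cv2.connectedComponentsWithStats(m.astype(np.uint8))
    for i in range(1,k):
        if st[i,4]>8:
            p=W[l==i];q=L[l==i].mean(0);print(" bar piece",st[i].tolist(),"z",p[:,2].mean().round(4),"L",q.round(0),"clamp angle",np.degrees(np.arctan2(q[1],q[0])).round(1))
    cv2.imwrite(f"pics/{n}_{tag}.png",cv2.resize(c["frame"][v0-20:v1,u0-20:u1+20,::-1],None,fx=3,fy=3))
E
python3 look.py a
```

```text
t: 3.9
ee_pos: [0.4393, 0.0358, 0.2226]
ee_rot: [-0.002, -0.063, 0.998, -0.002]
force: [2.1, 0.9, 0.2]
width: -0.0
t 3.9 p [0.4393 0.0358 0.2226] local mm [-162.2    1. ] F [2.09 0.87 0.17] yaw -172.8 z [-0.004 -0.004 -1.   ] q7 1.53
scene cassette x local [-119.9 -117.3  120.7]
 cap z [0.2621 0.2632 0.2636]
 bar piece [333, 209, 8, 9, 58] z 0.2499 L [-48.  26.] clamp angle 151.3
 bar piece [341, 236, 9, 14, 94] z 0.2488 L [ 50. -27.] clamp angle -28.3
side cassette x local [-120.7 -118.2  100.2]
 cap z [0.2619 0.2632 0.2638]
 bar piece [332, 188, 23, 11, 152] z 0.2484 L [-47.  22.] clamp angle 154.4
 bar piece [383, 199, 21, 11, 154] z 0.2482 L [ 44. -27.] clamp angle -31.3
```

View pics/side_a.png

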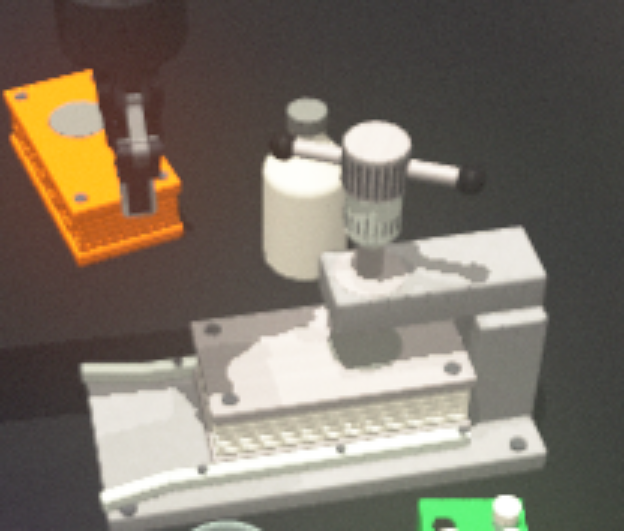

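The cassette is home: its front edge reads −120 mm in the clamp frame in both views, and the spindle is still raised (cap top at z≈0.2635). The bar is at about 150°/−30° in the clamp frame. Next I move in on the anticlockwise side of the near bar end.

```bash
cat > plan.py <<'E'
import sys
from go import *
r,step,n,zt=[float(x) for x in sys.argv[1:5]]
rep()
l=np.array([(p-O)@EX,(p-O)@EY]);ph=np.arctan2(l[1],l[0]);print("r",np.hypot(*l).round(4),"phi",np.degrees(ph).round(1))
cur=l
for i in range(int(n)):
    ph-=np.radians(step);t=r*np.array([np.cos(ph),np.sin(ph)]);d=t-cur;cur=t
    w=EX*d[0]+EY*d[1];w[2]=(zt-p[2])/n
    print(np.round(Rm.T@w*100,1).tolist())
z=Rm[:,2]; e=Rm.T@np.cross(z,[0,0,-1]);print("untilt units",np.round(np.degrees(e)/5,2))
E
python3 -m pendant '[{"linear":[-2.7,-0.3,0],"rotation":[0,0,0]},{"linear":[-2.7,-0.3,0],"rotation":[0,0,0]},{"linear":[-2.7,-0.3,0],"rotation":[0,0,0]},{"linear":[-2.5,-0.2,0],"rotation":[0,0,0]}]'; python3 plan.py .05 20 5 .225
```

```text
t: 4.4
ee_pos: [0.56, 0.0409, 0.2362]
ee_rot: [0.015, -0.063, 0.998, 0.003]
force: [0.4, -0.6, -0.6]
width: 0.002
t 4.4 p [0.56   0.0409 0.2362] local mm [-42.  -11.3] F [ 0.38 -0.63 -0.6 ] yaw -172.7 z [ 0.031  0.008 -1.   ] q7 1.65
r 0.0435 phi -165.0
[0.8, 1.5, 0.2]
[-0.4, 1.7, 0.2]
[-1.0, 1.4, 0.3]
[-1.4, 1.0, 0.3]
[-1.7, 0.5, 0.3]
untilt units [0.05 0.36 0.  ]
```

```bash
python3 -m pendant '[{"linear":[0.8,0.2,1.1],"rotation":[0,0.36,0]},{"linear":[0,0,0],"rotation":[0,0,0]}]'; python3 plan.py .05 20 5 .225; python3 look.py b
```

```text
t: 4.6
ee_pos: [0.5571, 0.0424, 0.2253]
ee_rot: [0.003, -0.063, 0.998, 0.001]
force: [-0.4, -0.3, -0.9]
width: -0.0
t 4.6 p [0.5571 0.0424 0.2253] local mm [-44.7  -9.3] F [-0.38 -0.33 -0.94] yaw -172.7 z [ 0.005  0.003 -1.   ] q7 1.65
r 0.0457 phi -168.2
[0.5, 1.6, 0.0]
[-0.5, 1.7, 0.0]
[-1.1, 1.4, 0.0]
[-1.5, 0.9, 0.0]
[-1.7, 0.4, 0.0]
untilt units [0.03 0.06 0.  ]
scene cassette x local [-119.5 -117.4   66. ]
 cap z [0.2621 0.263  0.2635]
 bar piece [319, 210, 22, 20, 223] z 0.2527 L [-38.  -5.] clamp angle -172.0
 bar piece [341, 235, 9, 15, 97] z 0.2489 L [ 50. -27.] clamp angle -28.3
side cassette x local [-120.6 -118.2  100.8]
 cap z [0.2617 0.2631 0.2637]
 bar piece [332, 188, 22, 27, 236] z 0.2479 L [-49.  -4.] clamp angle -175.1
 bar piece [382, 199, 22, 11, 153] z 0.2483 L [ 44. -27.] clamp angle -31.7
```

View pics/side_b.png

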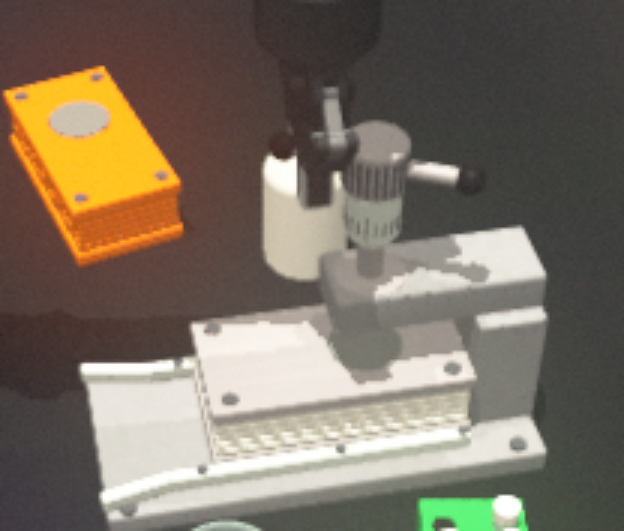

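View pics/scene_b.png

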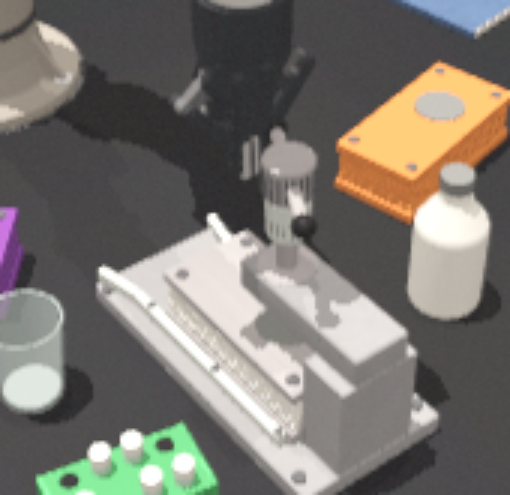

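The tip, at side crop (313,203), is beside the near rod on its anticlockwise side, with the cap clear. Now I start turning.

```bash
python3 -m pendant '[{"linear":[0.5,1.5,-0.5],"rotation":[0,0,0]},{"linear":[-0.5,1.6,0],"rotation":[0,0,0]},{"linear":[-1.1,1.4,0],"rotation":[0,0,0]}]'; python3 plan.py .05 20 5 .23
```

```text
t: 5.0
ee_pos: [0.5611, 0.0841, 0.2328]
ee_rot: [0.004, -0.06, 0.998, 0.0]
force: [-1.1, -1.7, -2.0]
width: -0.004
t 5.0 p [0.5611 0.0841 0.2328] local mm [-34.8  31.4] F [-1.08 -1.71 -1.98] yaw -173.1 z [ 0.008  0.001 -1.   ] q7 1.56
r 0.0468 phi 137.9
[-1.1, 1.3, 0.1]
[-1.6, 0.6, 0.1]
[-1.7, -0.0, 0.1]
[-1.6, -0.6, 0.1]
[-1.3, -1.1, 0.1]
untilt units [-0.    0.09  0.  ]
```

```bash
python3 -m pendant '[{"linear":[-1.1,1.3,0.1],"rotation":[0,0,0]},{"linear":[-1.6,0.6,0.1],"rotation":[0,0.1,0]},{"linear":[-1.7,0,0.1],"rotation":[0,0,0]},{"linear":[-1.6,-0.6,0.1],"rotation":[0,0,0]},{"linear":[-1.3,-1.1,0.1],"rotation":[0,0,0]}]'; python3 plan.py .05 20 5 .225
```

```text
t: 5.5
ee_pos: [0.6336, 0.1067, 0.2254]
ee_rot: [-0.006, -0.066, 0.998, 0.002]
force: [-6.3, -1.6, 2.6]
width: 0.002
t 5.5 p [0.6336 0.1067 0.2254] local mm [40.2 43.4] F [-6.26 -1.62  2.65] yaw -172.5 z [-0.011  0.003 -1.   ] q7 1.6
r 0.0592 phi 47.2
[-0.5, -2.1, -0.0]
[-0.5, -1.7, -0.0]
[0.1, -1.7, 0.0]
[0.7, -1.6, 0.0]
[1.2, -1.3, 0.0]
untilt units [ 0.05 -0.12  0.  ]
```

```bash
python3 -m pendant '[{"linear":[0.1,-1.7,0],"rotation":[0,-0.1,0]},{"linear":[-0.3,-1.7,0.1],"rotation":[0,0,0]},{"linear":[0.2,-1.7,0.1],"rotation":[0,0,0]}]'; python3 plan.py .05 20 5 .222; python3 look.py c
```

```text
t: 5.8
ee_pos: [0.6432, 0.0647, 0.2215]
ee_rot: [0.0, -0.07, 0.998, 0.007]
force: [-0.2, 2.5, -0.3]
width: 0.002
t 5.8 p [0.6432 0.0647 0.2215] local mm [43.7  0.4] F [-0.24  2.51 -0.27] yaw -171.9 z [-0.001  0.013 -1.   ] q7 1.69
r 0.0437 phi 0.6
[-0.3, -1.7, -0.0]
[0.8, -1.5, -0.0]
[1.3, -1.1, -0.0]
[1.6, -0.6, -0.0]
[1.7, -0.0, -0.0]
untilt units [0.15 0.01 0.  ]
scene cassette x local [-120.2 -117.   120.4]
 cap z [0.2427 0.2497 0.2503]
 bar piece [332, 213, 5, 7, 25] z 0.2378 L [-54.  24.] clamp angle 156.0
 bar piece [341, 226, 27, 28, 313] z 0.2485 L [ 52. -10.] clamp angle -10.7
side cassette x local [-120.6 -118.5   99.2]
 cap z [0.2493 0.2503 0.251 ]
 bar piece [381, 178, 22, 39, 360] z 0.2454 L [ 40. -21.] clamp angle -27.5
 bar piece [333, 192, 21, 12, 147] z 0.2355 L [-45.  27.] clamp angle 148.6
```

View pics/scene_c.png

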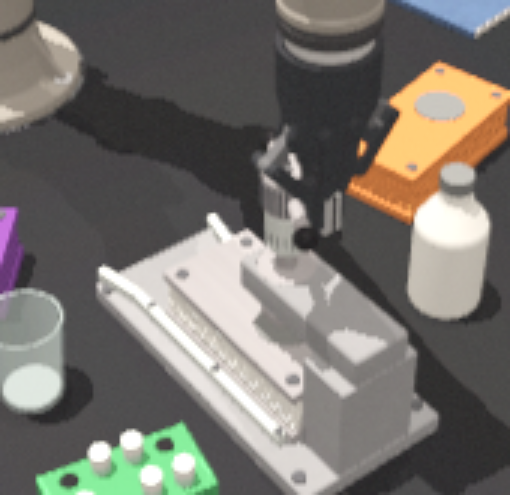

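After half a turn the cap is down 13.0 mm (expected 12.6 mm), so the two turn together. The finger sits behind the far rod at scene crop (300,235). I continue.

```bash
python3 -m pendant '[{"linear":[-0.3,-1.7,0.1],"rotation":[0.1,0,0]},{"linear":[0.8,-1.5,0.1],"rotation":[0,0,0]},{"linear":[1.3,-1.1,0.1],"rotation":[0,0,0]},{"linear":[1.6,-0.6,0.1],"rotation":[0,0,0]}]'; python3 plan.py .05 20 5 .214
```

```text
t: 6.3
ee_pos: [0.6158, 0.0114, 0.2175]
ee_rot: [0.002, -0.071, 0.997, 0.004]
force: [2.3, 0.7, -0.4]
width: 0.0
t 6.3 p [0.6158 0.0114 0.2175] local mm [  9.  -48.3] F [ 2.3   0.69 -0.35] yaw -171.9 z [ 0.004  0.009 -1.   ] q7 1.76
r 0.0492 phi -79.5
[1.7, -0.1, 0.1]
[1.6, 0.6, 0.1]
[1.3, 1.1, 0.1]
[0.9, 1.5, 0.1]
[0.3, 1.7, 0.1]
untilt units [ 0.1   0.06 -0.  ]
```

```bash
python3 -m pendant '[{"linear":[1.7,-0.1,0],"rotation":[0.1,0,0]},{"linear":[1.6,0.6,0],"rotation":[0,0,0]},{"linear":[1.3,1.1,0.1],"rotation":[0,0,0]},{"linear":[0.9,1.5,0.1],"rotation":[0,0,0]}]'; python3 plan.py .05 20 5 .21
```

```text
t: 6.7
ee_pos: [0.5595, 0.0246, 0.2181]
ee_rot: [0.012, -0.065, 0.998, -0.004]
force: [2.9, -0.9, -0.3]
width: -0.0
t 6.7 p [0.5595 0.0246 0.2181] local mm [-44.9 -27.2] F [ 2.9  -0.86 -0.25] yaw -172.5 z [ 0.024 -0.006 -1.   ] q7 1.67
r 0.0525 phi -148.7
[0.4, 1.7, 0.1]
[0.1, 1.7, 0.1]
[-0.5, 1.7, 0.2]
[-1.1, 1.4, 0.2]
[-1.5, 0.9, 0.2]
untilt units [-0.1   0.26  0.  ]
```

```bash
python3 -m pendant '[{"linear":[-0.1,0,1.0],"rotation":[0,0.26,0]},{"linear":[0.2,1.7,0.1],"rotation":[0,0,0]},{"linear":[-0.1,1.7,0.1],"rotation":[0,0,0]},{"linear":[-0.6,1.6,0.1],"rotation":[0,0,0]}]'; python3 plan.py .05 20 5 .206; python3 look.py d
```

```text
t: 7.1
ee_pos: [0.5587, 0.0636, 0.2041]
ee_rot: [-0.0, -0.061, 0.998, -0.01]
force: [-0.3, -3.2, 1.3]
width: -0.0
t 7.1 p [0.5587 0.0636 0.2041] local mm [-40.1  11.4] F [-0.35 -3.24  1.32] yaw -173.0 z [ 0.001 -0.02  -1.   ] q7 1.59
r 0.0417 phi 164.1
[0.1, 1.8, -0.1]
[-1.2, 1.2, -0.1]
[-1.6, 0.7, -0.1]
[-1.7, 0.2, -0.0]
[-1.7, -0.4, -0.0]
untilt units [-0.23 -0.02  0.  ]
scene cassette x local [-120.  -117.1  120.7]
 cap z [0.236  0.2371 0.2374]
 bar piece [322, 204, 32, 29, 317] z 0.2489 L [-32.  17.] clamp angle 152.0
 bar piece [334, 244, 9, 15, 92] z 0.2227 L [ 41. -39.] clamp angle -43.2
side cassette x local [-120.8 -118.6   98.6]
 cap z [0.2357 0.2369 0.2375]
 bar piece [337, 187, 22, 28, 282] z 0.2395 L [-42.   5.] clamp angle 172.9
 bar piece [378, 213, 20, 14, 149] z 0.222 L [ 32. -43.] clamp angle -53.4
```

View pics/side_d.png

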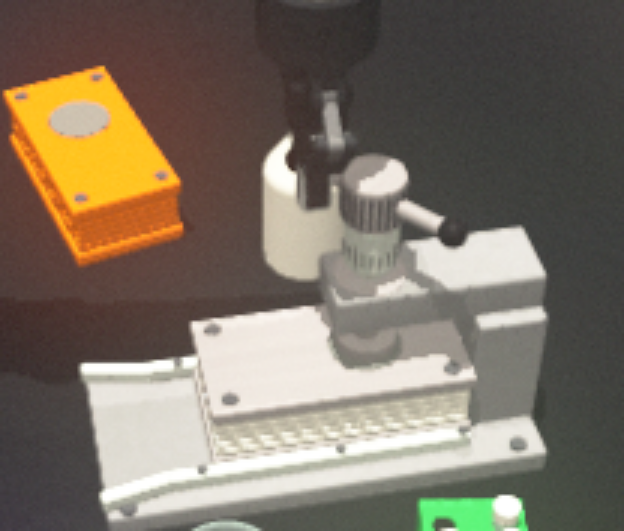

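Cap is down 26.2 mm at 378° of turn, so the foot meets the cassette after about 75° more. I go on in smaller steps and watch the force.

```bash
python3 -m pendant '[{"linear":[0.1,1.6,0],"rotation":[-0.2,0,0]},{"linear":[-1.2,1.2,0],"rotation":[0,0,0]},{"linear":[-1.6,0.7,0],"rotation":[0,0,0]}]'; python3 plan.py .05 20 5 .203
```

```text
t: 7.5
ee_pos: [0.5799, 0.1026, 0.2014]
ee_rot: [-0.004, -0.061, 0.998, -0.001]
force: [-2.5, -1.4, -0.0]
width: -0.0
t 7.5 p [0.5799 0.1026 0.2014] local mm [-13.5  47. ] F [-2.51 -1.35 -0.02] yaw -173.0 z [-0.008 -0.003 -1.   ] q7 1.56
r 0.0489 phi 106.0
[-1.7, 0.3, -0.0]
[-1.7, -0.4, -0.0]
[-1.5, -0.9, -0.0]
[-1.0, -1.4, -0.0]
[-0.5, -1.7, -0.0]
untilt units [-0.02 -0.1   0.  ]
```

```bash
python3 -m pendant '[{"linear":[-1.7,0.2,0],"rotation":[0,-0.1,0]}]'; python3 plan.py .05 20 1 .203;  python3 -m pendant '[{"linear":[-1.7,-0.5,0],"rotation":[0,0,0]}]'; python3 plan.py .05 20 4 .203
```

```text
t: 7.6
ee_pos: [0.5953, 0.1079, 0.2003]
ee_rot: [-0.003, -0.062, 0.998, -0.001]
force: [-6.1, -1.8, 2.3]
width: -0.002
t 7.6 p [0.5953 0.1079 0.2003] local mm [ 2.4 50.1] F [-6.11 -1.8   2.29] yaw -172.9 z [-0.005 -0.002 -1.   ] q7 1.56
r 0.0501 phi 87.2
[-1.7, -0.4, -0.3]
untilt units [-0.01 -0.06 -0.  ]
t: 7.7
ee_pos: [0.6107, 0.1077, 0.1992]
ee_rot: [-0.006, -0.063, 0.998, 0.0]
force: [-6.7, 0.3, 1.7]
width: -0.005
t 7.7 p [0.6107 0.1077 0.1992] local mm [17.7 47.7] F [-6.67  0.29  1.7 ] yaw -172.8 z [-0.013 -0.    -1.   ] q7 1.58
r 0.0508 phi 69.6
[-1.5, -0.9, -0.1]
[-1.1, -1.3, -0.1]
[-0.6, -1.6, -0.1]
[-0.0, -1.7, -0.1]
untilt units [ 0.02 -0.14 -0.  ]
```

```bash
python3 look.py e
```

```text
scene cassette x local [-119.9 -117.3  120.7]
 cap z [0.2324 0.2333 0.234 ]
 bar piece [347, 215, 29, 30, 433] z 0.242 L [31. 40.] clamp angle 51.9
 bar piece [311, 233, 17, 8, 95] z 0.2179 L [-34. -39.] clamp angle -131.0
side cassette x local [-120.7 -118.6  101.2]
 cap z [0.2325 0.2336 0.2341]
 bar piece [363, 168, 26, 37, 303] z 0.236 L [24. 37.] clamp angle 57.6
 bar piece [343, 216, 17, 17, 143] z 0.2188 L [-42. -37.] clamp angle -138.2
```

View pics/side_e.png

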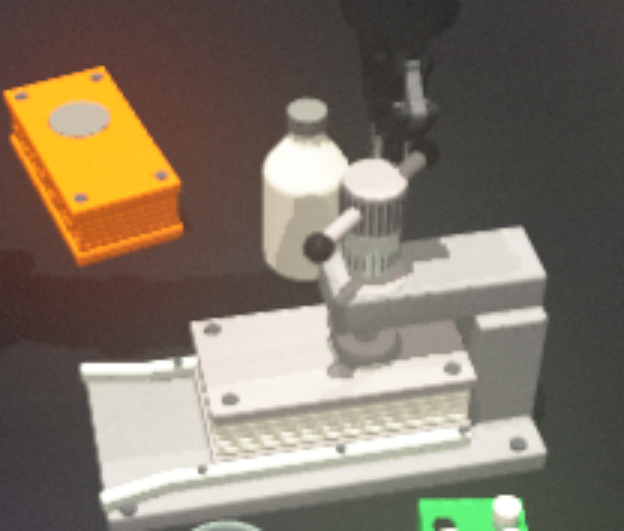

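The bar is at 45° (465° in all) but the cap has sunk only about 30 mm, and the push rose from 2.8 to 6.5 N near bar angle 80°. So the ratchet has slipped about 35° so far; I go roughly 95° further.

```bash
python3 -m pendant '[{"linear":[-1.5,-1.0,-0.2],"rotation":[0,-0.1,0]},{"linear":[-1.1,-1.3,-0.1],"rotation":[0,0,0]},{"linear":[-0.5,-1.6,0],"rotation":[0,0,0]}]'; python3 plan.py .05 20 3 .202; python3 look.py f
```

```text
t: 8.1
ee_pos: [0.6437, 0.0837, 0.1992]
ee_rot: [-0.006, -0.067, 0.998, 0.007]
force: [-5.2, 3.9, 1.5]
width: -0.002
t 8.1 p [0.6437 0.0837 0.1992] local mm [46.9 19.2] F [-5.23  3.88  1.48] yaw -172.3 z [-0.014  0.013 -1.   ] q7 1.66
r 0.0507 phi 22.2
[-0.3, -1.7, -0.1]
[0.2, -1.7, -0.1]
[0.8, -1.5, -0.1]
untilt units [ 0.16 -0.14  0.  ]
scene cassette x local [-121.1 -118.   120.4]
 cap z [0.2311 0.2325 0.2333]
 bar piece [346, 218, 32, 39, 487] z 0.2443 L [57. 12.] clamp angle 12.2
 bar piece [322, 222, 12, 12, 74] z 0.2188 L [-50.  -0.] clamp angle -179.6
side cassette x local [-120.6 -118.4  101.2]
 cap z [0.2325 0.2334 0.2338]
 bar piece [379, 167, 26, 47, 461] z 0.2396 L [44.  0.] clamp angle 0.3
 bar piece [331, 208, 22, 10, 151] z 0.2184 L [-53.   4.] clamp angle 175.6
```

```bash
python3 -m pendant '[{"linear":[-0.2,-1.7,-0.1],"rotation":[0.1,-0.1,0]},{"linear":[0.2,-1.7,-0.1],"rotation":[0,0,0]},{"linear":[0.6,-1.0,0],"rotation":[0,0,0]}]'; python3 plan.py .05 20 3 .202; python3 look.py g
```

```text
t: 8.5
ee_pos: [0.645, 0.0481, 0.1997]
ee_rot: [0.001, -0.07, 0.997, 0.008]
force: [3.3, 4.5, -0.0]
width: -0.003
t 8.5 p [0.645  0.0481 0.1997] local mm [ 43.1 -16.2] F [ 3.34  4.49 -0.05] yaw -171.9 z [ 0.001  0.016 -1.   ] q7 1.72
r 0.0461 phi -20.6
[0.5, -1.6, -0.1]
[1.3, -1.1, -0.1]
[1.6, -0.6, -0.1]
untilt units [ 0.18  0.04 -0.  ]
scene cassette x local [-120.  -117.3  120.6]
 cap z [0.2322 0.2334 0.2338]
 bar piece [333, 225, 35, 35, 508] z 0.2443 L [ 52. -22.] clamp angle -22.7
side cassette x local [-120.7 -118.6  102.1]
 cap z [0.2326 0.2336 0.2341]
 bar piece [380, 176, 2, 14, 17] z 0.2654 L [31. 22.] clamp angle 35.1
 bar piece [379, 190, 27, 38, 436] z 0.2379 L [ 35. -36.] clamp angle -46.0
 bar piece [336, 195, 20, 13, 133] z 0.2185 L [-37.  37.] clamp angle 135.0
```

View pics/scene_g.png

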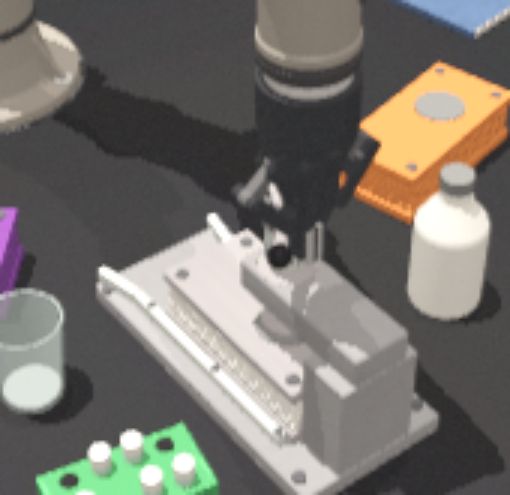

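The bar is at about −47°, so the slip is about 2.2 rad (557° of turn less 30 mm of sink). That is enough, so I back straight away from the rod and then lift.

```bash
python3 -m pendant '[{"linear":[-0.7,0.7,0],"rotation":[0.1,0,0]},{"linear":[-0.9,0.9,0],"rotation":[0,0,0]},{"linear":[0,0,-4],"rotation":[0,0,0]},{"linear":[0,0,-4],"rotation":[0,0,0]},{"linear":[0,0,-4],"rotation":[0,0,0]}]'; python3 -m pendant '[{"linear":[4,4,0],"rotation":[0,0,0]},{"linear":[3,4,0],"rotation":[0,0,0]},{"linear":[3,4,0],"rotation":[0,0,0]},{"linear":[3,4,0],"rotation":[0,0,0]},{"linear":[0,0,0],"rotation":[0,0,0]}]'; python3 go.py; python3 look.py h
```

```text
t: 9.1
ee_pos: [0.6562, 0.0659, 0.3163]
ee_rot: [-0.006, -0.07, 0.998, -0.002]
force: [1.2, 0.9, -0.3]
width: -0.002
t: 9.6
ee_pos: [0.5151, 0.2081, 0.3246]
ee_rot: [0.004, -0.069, 0.998, -0.005]
force: [-0.3, -0.3, 1.1]
width: 0.003
t 9.6 p [0.5151 0.2081 0.3246] local mm [-62.7 160.6] F [-0.3  -0.29  1.15] yaw -172.1 z [ 0.009 -0.008 -1.   ] q7 1.29
scene cassette x local [-119.8 -117.6  120.6]
 cap z [0.2325 0.2332 0.2337]
 bar piece [341, 219, 8, 9, 58] z 0.2198 L [-35.  42.] clamp angle 130.4
 bar piece [332, 245, 9, 15, 92] z 0.2191 L [ 40. -42.] clamp angle -46.4
side cassette x local [-120.6 -118.5  100.2]
 cap z [0.2324 0.2334 0.2339]
 bar piece [336, 195, 19, 13, 131] z 0.2189 L [-37.  36.] clamp angle 135.3
 bar piece [379, 214, 20, 14, 148] z 0.2186 L [ 33. -41.] clamp angle -51.3
```

View pics/side_h.png

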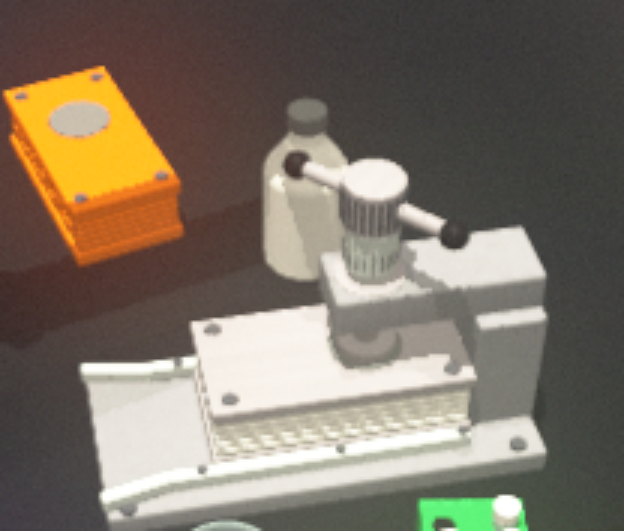

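View pics/scene_h.png

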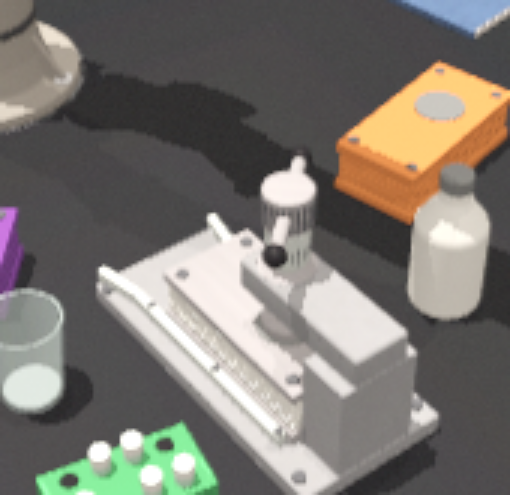

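The hand is clear. The foot sits on the cassette at side crop (365,345), the bar is still at −47 to −50°, the cassette is at the stop, and the bottle, beaker and rack look unmoved. I hand in.

```bash
python3 -c "
from rig import bot
print(bot.sign_off())"
```

```text
the job is handed in; nothing more can be done
None
```

The cassette is clamped at the back stop, the ratchet has slipped about 2.2 rad (roughly a third of a turn), and the job is handed in. It took about 10 s of the 53 s.

I pushed the cassette home with the shut fingers. I then turned the handle about 557° clockwise by pushing one bar end round, backed off and lifted away.

What the last checks showed:
- **Cassette:** its front end reads −120 mm in the clamp frame in both views, which is the fully-home position.
- **Spindle:** the cap sank 30 mm and then stopped. The push at the bar rose from about 2.8 N to 6.5 N, and the foot sits on the cassette top.
- **Ratchet slip:** this is an estimate from the bar angle and the cap's sink, good to roughly ±0.3 rad. The aim was 1.57 to 3.14 rad.
- **Bystanders:** the bottle and beaker look unmoved in the pictures, as does the part of the rack that shows. I did not measure them again.

One figure disagreed: the foot met the cassette about 1.5 to 2 mm of travel earlier than I expected from the starting height. I put the slip at about 2.2 rad from the sink I measured. The clamping force could not be read directly.

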